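# Hold a bag clip open astride a carton's card seam

## Task

Take the orange bag clip off its steel stand, squeeze its two wings so that the jaws gape wide, and bring it down over the upright card seam on top of the green carton. Finish while still holding it there, wide open and upright, squarely astride the middle of the seam with a jaw well down on each side and the clip touching neither the seam nor the carton, ready for me to press the seam flat. Do not shift the green carton or disturb the yellow carton and the other groceries.

Things in the scene. Friction and masses are not known exactly. Their poses are not given: they have to be found in the camera images.
- clip: orange peg-type bag clip, 0.05 kg: two wings above a steel axle, two jaws below. Origin mid-axle; z up to the wings, y along the axle (level), x across, the way the halves move (their bisector). Starts with jaws clamped on the top edge of the stand's plate, axle 102 mm above the table, y along the plate. A block under the axle reaches 12 mm below it and sits on the plate
- clip_grip (a point): point 30 mm above the axle, midway between the wings, where to pinch along x. Wings 42 mm wide (y), 4 mm thick, from 8 to 48 mm above the axle; at rest splayed, 58 mm over their tops. About 4 N starts to open the clip, about 8 N opens it fully, to a hard stop with the wings upright and parallel, 26 mm over their outer faces
- clip_left (a joint): swing of the clip's left half: 0 clamped on the stand's plate, 0.36 fully squeezed open (the right half always swings alike); springs back to about -0.05 if let go in the air
- clip_left_tip (a point): middle of the inner lower edge of the jaw on the clip's -x side. Jaws 60 mm wide (y), 4 mm thick, reaching 40 mm below the axle; fully open, the tips are about 32 mm apart inside and 37 mm below the axle
- clip_right_tip (a point): the same point of the jaw on the clip's +x side
- stand: fixed clip stand: wooden foot 90 x 170 x 16 mm (x, y, z) with an upright steel plate 4 mm thick and 150 mm long (along y), its top edge 90 mm above the table. Origin at the centre of the underside
- green_carton: green gable-top card carton with a white band, loose, 0.4 to 0.85 kg. Origin at the centre of its underside, z up; body 60 mm (x) by 85 mm (y), walls to 112 mm, sloping roof to a ridge at 138 mm, and on the ridge an upright pale card seam 4 mm thick (x) and 85 mm long (y), its top edge at 167 mm. It may stand turned up to 0.5 rad, on either of two places
- green_carton_seam (a point): middle of the top edge of the green carton's card seam; y runs along the seam, x through its thickness
- yellow_carton: a carton like the green one in the same sizes, but yellow: a bystander. Origin at the centre of its underside
- mug: blue mug, 76 mm wide, 85 mm high, bystander; origin under its centre
- jar: amber jar with red cap, 68 mm wide, 120 mm high, bystander; origin under its centre
- can: can with green label, 74 mm wide, 105 mm high, bystander; origin under its centre
- flat_can: flat can with yellow label, 84 mm wide, 50 mm high, bystander; origin under its centre
- soda_box: plain brown cardboard box 50 x 85 x 120 mm, bystander; origin under its centre
- spoon: steel spoon with a wooden handle lying on the counter, bystander

How it is judged (in metres and radians):
On the way:
1. the clip is taken up off its stand, in the fingers (height (world z) of clip above 0.135 m and contact force between the fingers and clip above 1 N and contact force between clip and stand below 0.2 N), for 0.2 s.
At the end, for the whole second after the job is handed in: Clip at rest in the fingers (over 3 N), joint over 0.25; jaw tips each side of the green seam, 6 mm off its mid-plane, 10 mm below its top; within 20 mm of its middle, square and upright within 0.2 rad; pressing on no carton or stand (under 0.3 N); green carton upright, moved under 20 mm (value of joint clip_left above 0.25 rad and ((x of clip_left_tip in the frame of green_carton below -0.006 m and x of clip_right_tip in the frame of green_carton above 0.006 m) or (x of clip_right_tip in the frame of green_carton below -0.006 m and x of clip_left_tip in the frame of green_carton above 0.006 m)) and z of each of clip_left_tip, clip_right_tip in the frame of green_carton below 0.157 m and height (world z) of clip above 0.14 m and y of clip in the frame of green_carton between -0.02 and 0.02 m and angle between the y axis of clip and the y axis of green_carton, either way round below 0.2 rad and angle between clip's own z axis and vertical below 0.2 rad and contact force between the fingers and clip above 3 N and contact force between clip and green_carton below 0.3 N and contact force between clip and yellow_carton below 0.3 N and contact force between clip and stand below 0.3 N and linear speed of clip below 0.02 m/s and angle between green_carton's own z axis and vertical below 0.1 rad and distance of green_carton from where it was at the start of the episode below 0.02 m); the arm keeps its last pose, push and grip.
It fails at once if the green carton is shoved or tipped (over 30 mm or 0.25 rad) (distance of green_carton from where it was at the start of the episode above 0.03 m or angle between green_carton's own z axis and vertical above 0.25 rad).
It fails at once if a bystander is disturbed (moved over 30 mm) (distance of any of yellow_carton, mug, jar, can, flat_can, soda_box, spoon from where it was at the start of the episode above 0.03 m).
It also fails if it takes over 48 s, if anything falls off the work surface, if the arm or the gripper's body presses on something with over 40 N, if the wrist force passes 120 N, or if a joint passes its speed limit or range.

## Robot

A 6-joint arm with a two-finger parallel gripper is mounted at the origin on the work surface. World frame = base frame: x ahead of the robot, y to its left, z up, the work surface at z = 0. Lengths are in m, angles in degrees, forces in N, time in s.
With the tool pointing down it reaches from about 0.4 to 0.825 m from the base axis. Payload 7 kg.
Tool frame: the origin (TCP) lies midway between the tips of the shut fingers; the grasp point (between the pads) lies 19 mm behind it (hold_point_z is the distance from the TCP to the grasp point, in m); z points along the fingers, y is the line along which they close (so a half turn about z gives the same grasp; the last joint's range is limited). The gripper opens to 88 mm and grips with 3 to 60 N. Pads are 19 mm wide; open, the fingers measure 130 mm over their backs; the gripper's body (78 mm by 193 mm) begins 47 mm behind the grasp point.
Start: joints at [-56.03, 20.546, 0.682, 0, -70.136, -16.507], TCP at [0.203, -0.644, 0.204] pointing down, gripper open.
Joint ranges: [-176.03, 176.03], [-82.01, 121.73], [-58.28, 71.71], [-173.87, 95.51], [-174.79, -0.11], [-173.66, 173.66]. Speed limits (degrees/s): [136.94, 136.94, 172.46, 180, 180, 180].

## Interface

Orientations are given as [roll, pitch, yaw] about the fixed x, y, z axes, in that order (R = Rz(yaw) Ry(pitch) Rx(roll)).
In Python, from plant import get_state, capture, close_job, hold_point_z gives the robot as it stands.
- The arm moves only by the shell command python3 -m inch 'ROWS' [FORCE]. ROWS is text: rows parted by semicolons, each of 5 numbers parted by spaces: the shift along the tool's x, y, z normalised to -1 to 1, where 1 is 0.15 m, then the turn about the tool's z normalised to -1 to 1, where 1 is 360 degrees, then the opening, from 0 (shut) to 1 (fully open). In form: tx ty tz spin grip; .... A call has exactly 8 rows; each row shifts and turns the commanded pose from where the row before left it, along the tool's axes as they then stand; what a row does not reach is not made up. A row lasts 1/8 s, in which the tool goes at most 62.5 mm and 10.7 degrees, less where a joint would pass 70% of its speed; a pose out of reach is approached as far as the arm can. A call with a number of a shift or a turn outside -1 to 1 is refused whole. A call with a gripper value outside its range is refused whole. The fingers move at their own pace and stop on an object; FORCE is the grip in N (left out, the last holds). Time passes only in rows, so rows that do not move let the fingers close, or fill a call up. It gives the time, the measured TCP pose, the force, the opening and the grip force at its end, in the units of the state.
- get_state(): the state, without advancing time (a new reading comes with each control period).
- capture(name): name is "side" or "top" or "wrist"; returns a dict with "color" (420x560x3 uint8, blue, green, red), "mtx" (3x3 intrinsics, pixels), "dist_coeffs" ([k1, k2, p1, p2, k3] as OpenCV has them; the pictures are not rectified), "R" (3x3) and "t" (3): a world point X has camera coordinates R X + t. Camera axes: x right, y down, z forward; pixel columns grow to the right and rows downward; lengths in m; the calibration is good to about 2 mm. A picture is of the moment at which its call begins. There is no depth.
- close_job(): hands the job in; it is judged then, once.
The state is a dict: "time_s": time; "joints": joint angles; "qd": joint speeds; "joint_torque": joint torques, N m; "tcp_pos": TCP position; "eef_rot": TCP orientation; "contact_force": force on the tool from outside, world axes, zero at the start; "moment": the same for the moment, N m; "gripper_width": finger opening in m; "gripper_force": force on a finger pad.
Only numpy, scipy, OpenCV 4.12 (cv2) and the standard library are available. Lean on these libraries where they do the work, as an engineer would, in place of code of your own. Each camera call takes 0.05 s, during which the arm holds its last target. There are 200 camera calls.

## Working session

There is one attempt and no reset: what is moved stays moved. The work goes in short steps, Python scripts to look and compute and a shell command to move; the robot and the scene stay as the last step left them, time stands still between calls to the robot, and variables do not carry over. Pictures are saved under pics/ and viewed, at most 10 in all, crops included, and the job is handed in when it is done.

```bash
mkdir -p pics; python3 - <<'E'
from plant import *
import cv2,numpy as np
print(get_state(), hold_point_z)
for n in ("side","top"):
    c=capture(n); cv2.imwrite(f"pics/{n}0.png",c["color"]); np.savez(f"{n}0.npz",**c)
    print(n,-c["R"].T@c["t"],c["R"].round(3).tolist(),c["mtx"][0,0])
E
```

```text
{'time_s': 0.0, 'joints': array([-5.60290879e+01,  2.05907721e+01,  6.35268565e-01, -2.19857056e-02,
       -7.01351034e+01, -1.65086814e+01]), 'qd': array([-0.04090557,  0.00121651,  0.05796925, -0.02776127,  0.03050505,
        0.12762312]), 'joint_torque': array([ 4.92872332e-04, -5.82720244e+01,  2.93052399e+01,  6.99735001e+00,
        6.73428556e-03, -2.09383011e-04]), 'tcp_pos': array([ 0.20240421, -0.64339913,  0.20263568]), 'eef_rot': array([ 1.79907254e+02, -5.93358678e-03, -1.62545252e+02]), 'contact_force': array([ 0.55729422, -0.03129689,  0.44337516]), 'moment': array([ 0.01156782,  0.032546  , -0.0111615 ]), 'gripper_force': 0.0, 'gripper_width': 0.0874951795598292} 0.0188
side [0.00381664 1.04857614 0.79639854] [[-0.86, -0.51, -0.006], [-0.248, 0.428, -0.869], [0.446, -0.746, -0.495]] 508.4184403845623
top [0.45058641 0.04462576 1.0321971 ] [[-0.003, -1.0, 0.006], [-0.991, 0.002, -0.133], [0.133, -0.006, -0.991]] 430.60489720050424
```

View pics/top0.png

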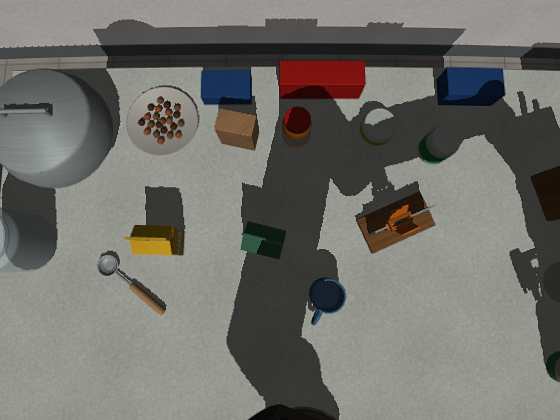

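View pics/side0.png

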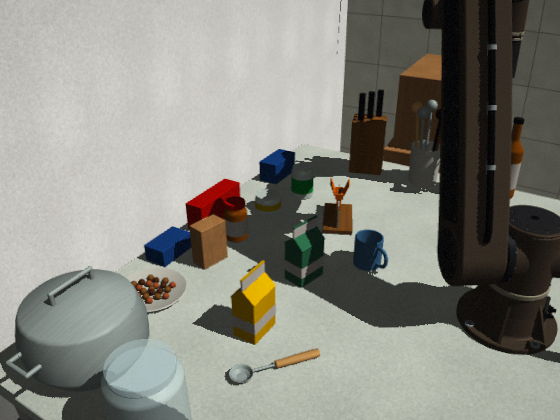

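The top view shows the stand at about (396,222) with the orange clip near (400,218). The green carton is at (263,240), yellow at (155,240) and the mug at (327,295). I'll enlarge the stand and the green carton.

```bash
python3 - <<'E'
import cv2,numpy as np
t=np.load("top0.npz")["color"]; s=np.load("side0.npz")["color"]
def crop(im,x,y,w,h,k,g=1.0):
    c=cv2.resize(im[y:y+h,x:x+w],None,fx=k,fy=k,interpolation=cv2.INTER_CUBIC)
    c=(255*(c/255.)**g).astype(np.uint8)
    for i in range(0,w,10): cv2.line(c,(i*k,0),(i*k,6 if i%50 else 14),(255,255,255),1); cv2.putText(c,str(x+i),(i*k,24),0,.35,(0,0,255),1) if i%20==0 else 0
    for i in range(0,h,10): cv2.line(c,(0,i*k),(8,i*k),(255,255,255),1); cv2.putText(c,str(y+i),(10,i*k+4),0,.35,(0,0,255),1) if i%20==0 else 0
    return c
a=crop(t,350,175,95,85,4); b=crop(t,230,205,70,65,5,.5)
out=np.zeros((600,800,3),np.uint8)
out[:340,:380]=a; out[:325,400:750]=b
d=crop(s,275,210,60,80,3,.5); out[345:585,0:180]=d
e=crop(s,315,170,45,70,3,.7); out[345:555,200:335]=e
cv2.imwrite("pics/crop0.png",out)
E
```

```text
(no output)
```

View pics/crop0.png

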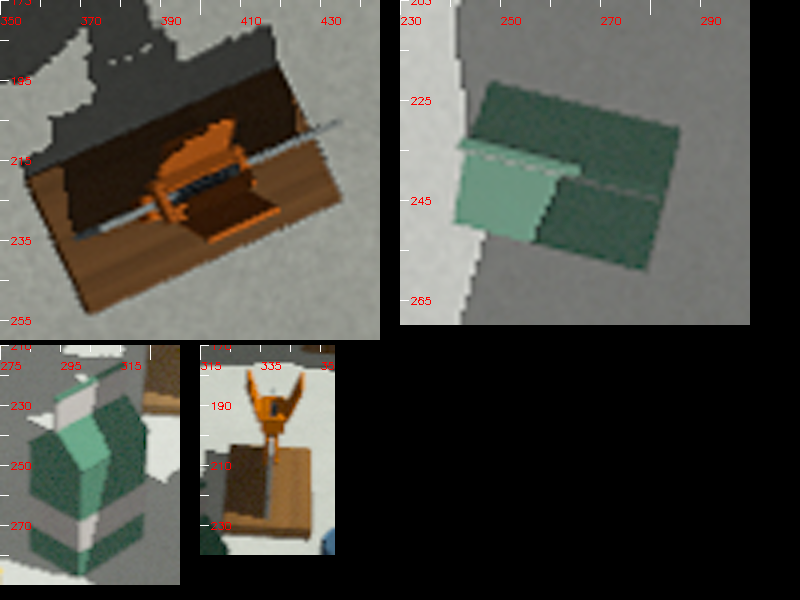

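The crop gives these top-view pixels:
- **Plate top edge:** (368.7,234.2) to (435,205.8).
- **Wing-top edges:** (390,216)-(408.7,205) and (402,235.5)-(419.5,227).
- **Seam top edge:** (242,233.6) to (282.4,244.6).

```bash
cat > h.py <<'E'
import cv2,numpy as np
def toz(c,px,z):
    u=cv2.undistortPoints(np.array(px,float).reshape(-1,1,2),c["mtx"],c["dist_coeffs"]).reshape(-1,2)
    d=np.c_[u,np.ones(len(u))]@c["R"]; o=-c["R"].T@c["t"]
    return o+d*((z-o[2])/d[:,2])[:,None]
def proj(c,X):
    return cv2.projectPoints(np.array(X,float),cv2.Rodrigues(c["R"])[0],c["t"],c["mtx"],c["dist_coeffs"])[0].reshape(-1,2)
E
python3 - <<'E'
from h import *
t=np.load("top0.npz"); s=np.load("side0.npz")
def seg(n,px,z):
    p=toz(t,px,z); d=p[1]-p[0]; print(n,"mid",p.mean(0).round(4),"len",np.linalg.norm(d).round(4),"dir",np.degrees(np.arctan2(d[1],d[0])).round(1)); return p.mean(0)
seg("plate",[(368.75,234.25),(435,205.75)],.09)
f=toz(t,[(356.7,219.5),(418.7,192),(435.5,225),(372.5,253.2)],.016);print("foot",f.mean(0),[np.linalg.norm(f[i]-f[i-1]).round(3) for i in range(4)])
w1=seg("w1",[(390,216),(408.7,205)],.147);w2=seg("w2",[(402,235.5),(419.5,227)],.147);print("clip",(w1+w2)/2, np.linalg.norm(w1-w2))
m=seg("seam",[(242,233.6),(282.4,244.6)],.167)
seg("yseam",[(125,237),(178,240)],.167)
print("mug",toz(t,[(327,295)],.085),"jar",toz(t,[(297,113)],.12))
print(proj(s,[m,(w1+w2)/2]))
E
```

```text
plate mid [ 0.5449 -0.2215  0.09  ] len 0.1634 dir -67.4
foot [ 0.54668471 -0.22752138  0.016     ] [np.float64(0.088), np.float64(0.166), np.float64(0.088), np.float64(0.168)]
w1 mid [ 0.5589 -0.2002  0.147 ] len 0.0464 dir -60.3
w2 mid [ 0.5155 -0.2225  0.147 ] len 0.0414 dir -65.0
clip [ 0.53719797 -0.21139129  0.147     ] 0.048816427147030876
seam mid [0.4993 0.0843 0.167 ] len 0.0842 dir -105.3
yseam mid [0.5007 0.308  0.167 ] len 0.1086 dir -93.2
mug [[ 0.38230319 -0.05273676  0.085     ]] jar [[0.7797079  0.01078003 0.12      ]]
[[305.19242433 221.02361446]
 [340.53665081 180.1082243 ]]
```

Both views agree: the seam middle projects to (305,221) in the side view, as seen. The clip is at about (0.537,-0.211) with its axle along -66°. The seam is at (0.499,0.084) along -105°. First I'll lift and turn to tool yaw -66.

```bash
python3 -m inch '0 0 -0.13 -0.028 1; 0 0 -0.13 -0.028 1; 0 0 -0.13 -0.028 1; 0 0 -0.13 -0.028 1; 0 0 0 -0.028 1; 0 0 0 -0.028 1; 0 0 0 -0.028 1; 0 0 0 -0.028 1' 
cat >> h.py <<'E'
def togo(target,yaw):
    "remaining shift in tool axes, normalised, plus spin after which shifts apply"
    from plant import get_state
    from scipy.spatial.transform import Rotation as Ro
    s=get_state(); R=Ro.from_euler("xyz",s["eef_rot"],degrees=True).as_matrix()
    d=R.T@(np.array(target)-s["tcp_pos"])
    print("t",round(s["time_s"],2),"tcp",s["tcp_pos"].round(4),"rot",s["eef_rot"].round(2),"w",round(s["gripper_width"],4),"F",round(s["gripper_force"],1),"cf",s["contact_force"].round(1),"j6",s["joints"][5].round(0))
    print("shift total (tool, norm)",(d/.15).round(3),"spin",round(-(yaw-s["eef_rot"][2]+180)%360-180,2)/360 if 0 else round(-(((yaw-s["eef_rot"][2]+180)%360)-180)/360,4))
E
python3 -c "
from h import *
togo([.537,-.211,.21],-66)"
```

```text
time_s: 1.1
tcp_pos: [0.2025, -0.6436, 0.281]
eef_rot: [180.0, 0.1, -81.6]
contact_force: [0.1, 1.1, 0.4]
gripper_width: 0.0881
gripper_force: 0.0
t 1.1 tcp [ 0.2025 -0.6436  0.281 ] rot [ 1.7999e+02  6.0000e-02 -8.1560e+01] w 0.0881 F 0.0 cf [0.1 1.1 0.4] j6 64.0
shift total (tool, norm) [-2.525 -2.629  0.475] spin -0.0432
```

```bash
python3 -m inch '0 0 0 -0.0216 1; 0 0 0 -0.0216 1; -0.17 -0.32 0 0 1; -0.17 -0.32 0 0 1; -0.17 -0.32 0 0 1; -0.17 -0.32 0 0 1; -0.17 -0.32 0 0 1; -0.17 -0.32 0 0 1' >/dev/null;python3 -m inch '-0.17 -0.32 0 0 1; -0.17 -0.32 0 0 1; -0.17 -0.32 0 0 1; -0.17 -0.32 0 0 1; 0 0 0 0 1; 0 0 0 0 1; 0 0 0 0 1; 0 0 0 0 1' >/dev/null
python3 - <<'E'
from h import *
from plant import *
togo([.537,-.211,.21],-66)
c=capture("wrist");np.savez("w1.npz",**c)
cv2.imwrite("pics/w1.png",cv2.resize(c["color"],(800,600),interpolation=cv2.INTER_CUBIC))
E
```

```text
t 3.1 tcp [ 0.5393 -0.2186  0.2817] rot [-179.99   -0.    -66.43] w 0.0878 F 0.0 cf [ 0.2 -0.1  0.3] j6 26.0
shift total (tool, norm) [-0.052 -0.006  0.478] spin -0.0012
```

View pics/w1.png

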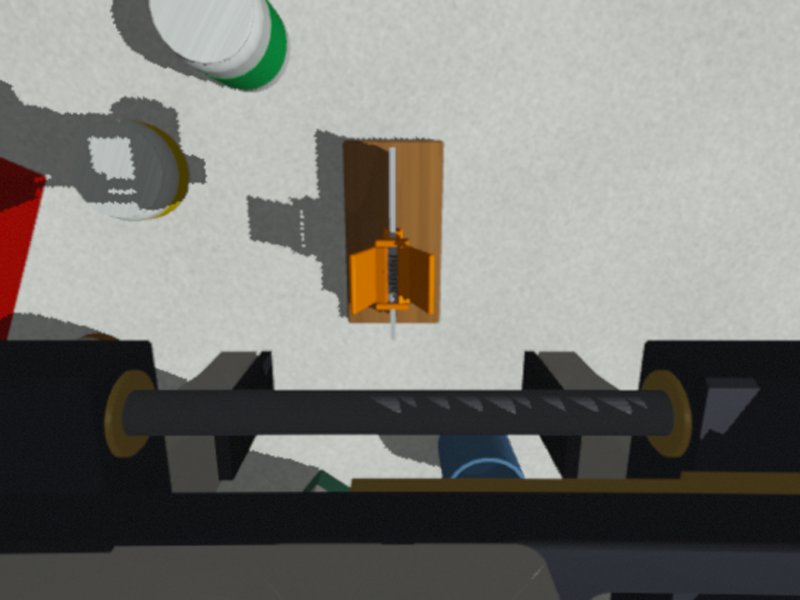

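The wrist view shows the plate from (392,148) to (394,338). The wing-top edges run (351,254)-(351,315) and (434,250)-(434,314), in the 800-px picture.

```bash
python3 - <<'E'
from h import *
c=np.load("w1.npz"); k=.7
P=toz(c,np.array([(392,148),(394,338)])*k,.09); d=P[0]-P[1]; print("plate",P.round(4).tolist(),np.linalg.norm(d),np.degrees(np.arctan2(d[1],d[0])))
W=toz(c,np.array([(351,254),(351,315),(434,250),(434,314)])*k,.148);print(W.round(4).tolist())
m=W.mean(0);print(m,np.linalg.norm(W[0]-W[1]),np.linalg.norm(W[0]-W[2]))
togo([m[0],m[1],.113],np.degrees(np.arctan2(d[1],d[0])))
E
```

```text
plate [[0.5779, -0.2959, 0.09], [0.5175, -0.1606, 0.09]] 0.14807527365286813 -65.94608475150812
[[0.5746, -0.2219, 0.148], [0.5587, -0.183, 0.148], [0.5255, -0.2462, 0.148], [0.5072, -0.2063, 0.148]]
[ 0.5415029  -0.21432584  0.148     ] 0.04197405627245796 0.05473349863271646
t 3.15 tcp [ 0.5394 -0.2185  0.2817] rot [-1.7999e+02 -1.0000e-02 -6.6420e+01] w 0.0878 F 0.0 cf [-0.8  0.8 -0.5] j6 26.0
shift total (tool, norm) [-0.02  -0.024  1.125] spin -0.0013
```

```bash
python3 -m inch '-0.02 -0.024 0.16 0 1; 0 0 0.16 0 1; 0 0 0.16 0 1; 0 0 0.16 0 1; 0 0 0.16 0 1; 0 0 0.16 0 1; 0 0 0.165 0 1; 0 0 0 0 1' && python3 -m inch '0 0 0 0 0.7; 0 0 0 0 0.6; 0 0 0 0 0.5; 0 0 0 0 0.4; 0 0 0 0 0.3; 0 0 0 0 0.2; 0 0 0 0 0.2; 0 0 0 0 0.2' 20
python3 - <<'E'
from h import *
from plant import *
togo([.5415,-.2143,.113],-66)
c=capture("wrist");np.savez("w2.npz",**c)
s=capture("side");np.savez("s2.npz",**s)
cv2.imwrite("pics/w2.png",np.hstack([cv2.resize(c["color"],(400,300)),cv2.resize(s["color"][140:260,270:430],(400,300),interpolation=cv2.INTER_CUBIC)]))
E
```

```text
time_s: 4.15
tcp_pos: [0.5404, -0.2138, 0.1112]
eef_rot: [179.8, 0.1, -66.4]
contact_force: [0.1, -0.4, 1.5]
gripper_width: 0.0879
gripper_force: 0.0
time_s: 5.15
tcp_pos: [0.5438, -0.2141, 0.1153]
eef_rot: [-179.8, -0.2, -66.3]
contact_force: [-0.8, -1.0, 12.0]
gripper_width: 0.025
gripper_force: 20.0
t 5.15 tcp [ 0.5438 -0.2141  0.1153] rot [-179.82   -0.18  -66.29] w 0.025 F 20.0 cf [-0.8 -1.  12. ] j6 26.0
shift total (tool, norm) [-0.005  0.014  0.015] spin -0.0008
```

View pics/w2.png

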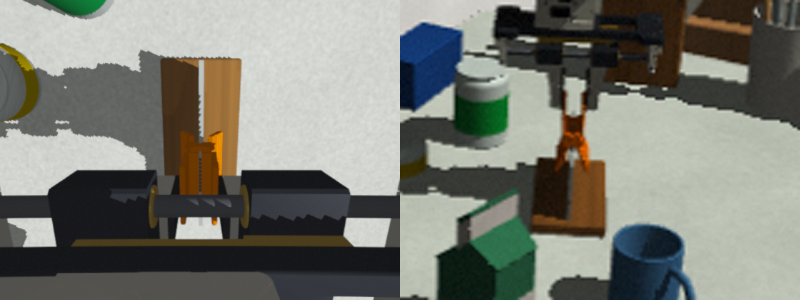

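The clip is squeezed open to a 25 mm grip width at 20 N, with the jaws gaping on the plate (side crop at 573,130). Lifting now.

```bash
python3 -m inch '0 0 -0.05 0 0.2; 0 0 -0.1 0 0.2; 0 0 -0.15 0 0.2; 0 0 -0.18 0 0.2; 0 0 -0.18 0 0.2; 0 0 -0.18 0 0.2; 0 0 -0.18 0 0.2; 0 0 0 0 0.2' 20; python3 - <<'E'
from h import *
from plant import *
togo([.4993,.0843,.27],-105.3)
s=capture("side");np.savez("s3.npz",**s)
cv2.imwrite("pics/s3.png",cv2.resize(s["color"][60:240,280:420],(622,600)[::1],interpolation=cv2.INTER_CUBIC))
E
```

```text
time_s: 6.25
tcp_pos: [0.5431, -0.2138, 0.269]
eef_rot: [-179.8, -0.1, -66.3]
contact_force: [0.9, 0.5, -1.5]
gripper_width: 0.0249
gripper_force: 19.9
t 6.25 tcp [ 0.5431 -0.2138  0.269 ] rot [-1.7978e+02 -1.5000e-01 -6.6330e+01] w 0.0249 F 19.9 cf [ 0.9  0.5 -1.5] j6 26.0
shift total (tool, norm) [-1.937 -0.531 -0.01 ] spin 0.1082
```

View pics/s3.png

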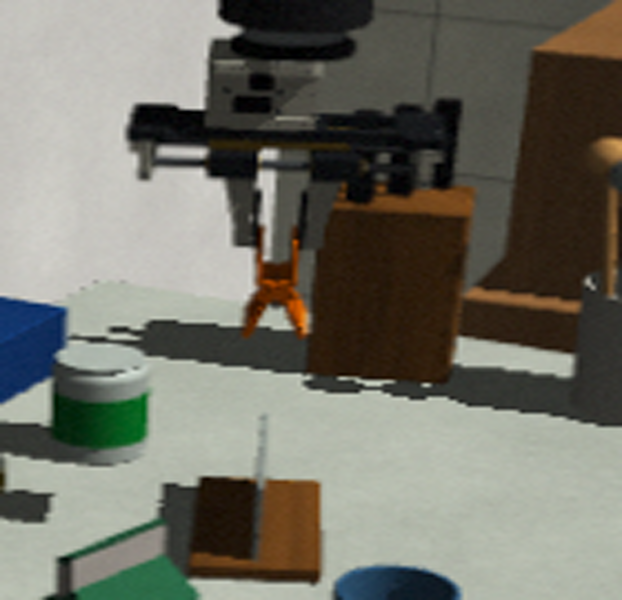

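The clip is off the stand, open and upright. In the crop the jaw tips are at (245,337) and (305,337), and the seam's top edge runs (60,560)-(163,520). I'll check these against predictions.

```bash
python3 - <<'E'
from h import *
s=np.load("s3.npz")
def inv(p): return (np.array(p)-[280,60])*[622/140,600/180]
a=np.radians(-66.3); Y=np.array([np.cos(a),np.sin(a),0]); X=np.array([-Y[1],Y[0],0])
for dz in (.008,.0133,.018):
    c=np.array([.5431,-.2138,.269-dz]); print(dz,inv(proj(s,[c-.03*Y+sx*.02*X-[0,0,.038] for sx in(-1,1)])).round(0).tolist())
m=np.array([.4993,.0843,.167])
for ang in (-103,-105.3,-107):
    b=np.radians(ang); u=np.array([np.cos(b),np.sin(b),0]); print(ang,inv(proj(s,[m-.0425*u,m+.0425*u])).round(0).tolist())
E
```

```text
0.008 [[299.0, 333.0], [237.0, 331.0]]
0.0133 [[299.0, 339.0], [236.0, 337.0]]
0.018 [[298.0, 344.0], [236.0, 342.0]]
-103 [[61.0, 558.0], [161.0, 516.0]]
-105.3 [[58.0, 557.0], [163.0, 517.0]]
-107 [[57.0, 557.0], [165.0, 517.0]]
```

```bash
python3 -m inch '-0.15 -0.04 0 0 0.2; -0.27 -0.075 0 0 0.2; -0.27 -0.075 0 0 0.2; -0.27 -0.075 0 0 0.2; -0.27 -0.075 0 0 0.2; -0.27 -0.075 0 0 0.2; -0.27 -0.075 0 0 0.2; -0.15 -0.04 0 0 0.2' 20 >/dev/null; python3 -m inch '0 0 0 0.02 0.2; 0 0 0 0.022 0.2; 0 0 0 0.022 0.2; 0 0 0 0.022 0.2; 0 0 0 0.022 0.2; 0 0 0 0 0.2; 0 0 0 0 0.2; 0 0 0 0 0.2' 20 >/dev/null
python3 - <<'E'
from h import *
from plant import *
togo([.4993,.0843,.198],-105.3)
c=capture("wrist");np.savez("w4.npz",**c)
s=capture("side");np.savez("s4.npz",**s)
cv2.imwrite("pics/w4.png",np.hstack([cv2.resize(c["color"],(400,300)),cv2.resize(s["color"][150:290,230:370],(400,400),interpolation=cv2.INTER_CUBIC)[:300]]))
cv2.imwrite("pics/w4.png",np.hstack([np.vstack([cv2.resize(c["color"],(400,300))]*2)[:420],cv2.resize(s["color"][150:290,240:370],(390,420),interpolation=cv2.INTER_CUBIC)]))
E
```

```text
t 8.3 tcp [0.4992 0.0822 0.2657] rot [ 1.7999e+02 -1.0000e-02 -1.0513e+02] w 0.0251 F 19.9 cf [ 0.2 -0.2 -1.2] j6 -47.0
shift total (tool, norm) [-0.014  0.003  0.451] spin 0.0005
```

View pics/w4.png

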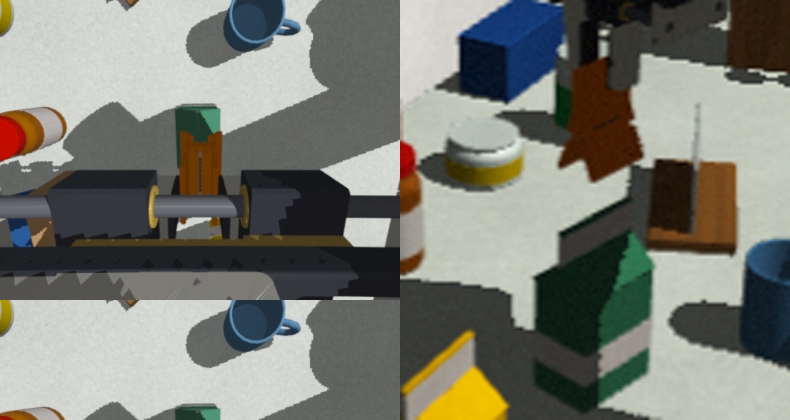

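```bash
python3 - <<'E'
from h import *
c=np.load("w4.npz")
p=np.array([.4993,.0843,0]); b=np.radians(-105.3); u=np.array([np.cos(b),np.sin(b),0]); n=np.array([-u[1],u[0],0])
q=proj(c,[p+.0425*u+[0,0,.167],p+.0425*u+[0,0,.138],p+.0425*u+.03*n+[0,0,.112],p+.0425*u-.03*n+[0,0,.112]]); print(q)
im=cv2.resize(c["color"][130:280,210:350],(700,750)[::1],interpolation=cv2.INTER_CUBIC)[:600]
im=(255*(im/255.)**.6).astype(np.uint8)
for x,y in q: cv2.drawMarker(im,(int((x-210)*5),int((y-130)*5)),(0,0,255),0,12,1)
cv2.imwrite("pics/w4c.png",im)
E
```

```text
[[278.86612801 156.58014162]
 [278.77566431 153.26879852]
 [248.10541511 150.66709485]
 [309.30154859 150.86474818]]
```

View pics/w4c.png

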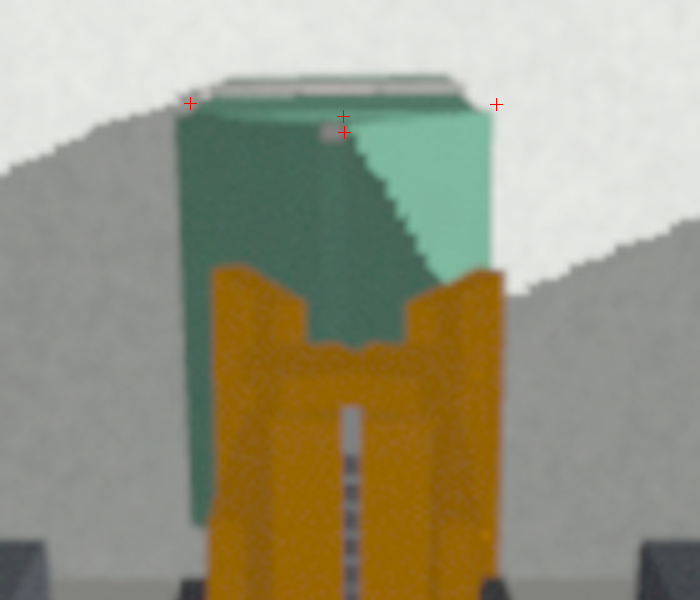

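The carton sits about 2 mm further toward image left than predicted: its seam end is at crop (332,132) against a predicted (344,132). I'll correct for that and descend.

```bash
python3 -m inch '-0.014 -0.008 0 0 0.2; 0 0 0.065 0 0.2; 0 0 0.065 0 0.2; 0 0 0.065 0 0.2; 0 0 0.065 0 0.2; 0 0 0.065 0 0.2; 0 0 0.065 0 0.2; 0 0 0.05 0 0.2' 20 >/dev/null; python3 -m inch '0 0 0 0 0.2; 0 0 0 0 0.2; 0 0 0 0 0.2; 0 0 0 0 0.2; 0 0 0 0 0.2; 0 0 0 0 0.2; 0 0 0 0 0.2; 0 0 0 0 0.2' 20 >/dev/null
python3 - <<'E'
from h import *
from plant import *
togo([.501,.0838,.198],-105)
c=capture("wrist");t=capture("top")
s=capture("side");np.savez("s5.npz",**s)
cv2.imwrite("pics/w5.png",np.hstack([cv2.resize(c["color"][130:280,210:350],(392,420),interpolation=cv2.INTER_CUBIC),cv2.resize(s["color"][180:290,255:355],(400,420),interpolation=cv2.INTER_CUBIC)]))
E
```

```text
t 10.4 tcp [0.501  0.0839 0.1998] rot [ 180.      0.   -105.22] w 0.0252 F 19.9 cf [-0.5  0.1  0.1] j6 -47.0
shift total (tool, norm) [ 0.001 -0.     0.012] spin -0.0006
```

View pics/w5.png

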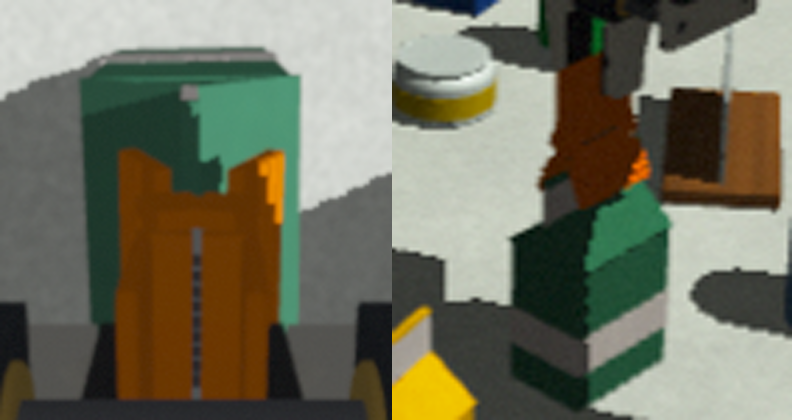

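The clip is astride the seam: seam end at (190,93), clip centreline at about x=197, with open jaws overlapping the seam. There is no contact force, and the estimated height clearances are about 7 mm both ways.

```bash
python3 -c "
from plant import *
print(close_job())"
```

```text
the job is handed in; nothing more can be done
None
```

The job is handed in: the clip is held wide open (20 N grip) and upright astride the middle of the green carton's seam, with jaw tips an estimated 17 mm below its top edge, no contact force on the tool and about 10.5 s used; the judge's verdict was not shown.

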